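# Put the handheld terminal back in its charging dock

## Task

Put the handheld terminal back on charge in the one empty dock: slide that dock's shutter fully open, take the terminal off its sloping stand, stand it upright on its foot end with the screen facing the robot side of the dock, and lower it into the slot until it sits on the bottom, without dropping it. Then swing the dock's retaining bar fully across the front of it, and let go. Do not push the other things on the desk about.

Things in the scene. Friction and masses are not known exactly. Their poses are not given: they have to be found in the camera images.
- terminal: black handheld data terminal, a flat slab 150 long x 64 wide x 24 mm thick, about 280 g, lying on the sloping stand, screen up, foot end at the low end. Origin: middle of its foot end face. z runs from foot to head (up when it stands upright), y across its width, its screen faces -x. Thickness -12 to +12 mm. Its lowest 6 mm is a narrower nose, 58 x 20 mm. Balance point 76 mm from the foot.
- terminal_screen (a point): middle of the terminal's screen, on its -x face, 102 mm up from the foot
- stand: fixed white wedge stand carrying the terminal. Origin on the desk under its middle. Its plate, 50 mm wide (7 mm narrower than the terminal on each side) and 130 mm long, rises at 35 degrees along the stand's +x (away from the robot at yaw 0); a lip 12 mm high at the low end stops the terminal's foot, which is 72 mm to -x of the origin and 32 mm above the desk.
- dock: the one empty grey dock of three alike in a row, about 170 mm apart (the others hold terminals, 160 mm high over the desk). Fixed; origin on the desk under the slot's centre, -x is its front (towards the robot at yaw 0). Block x -50 to +65 mm, y -58 to +58 mm, top at 55 mm. The upright slot is 29 (x) x 69 mm (y), its mouth bevelled to 37 x 77 over the top 8 mm, 45 mm deep.
- slot_floor (a point): centre of the slot's floor, 10 mm above the desk
- shutter (a joint): sliding of the aluminium shutter over the dock's slot, in m: 0 closed, 0.040 fully open at its stop, moving to the dock's +x (back). Friction about 1 N, stays where left. The slot is clear above 0.034. Plate 38 x 78 x 3 mm on top of the block, its top 58.5 mm above the desk.
- shutter_grip (a point): top centre of the shutter's raised ridge, 76.5 mm above the desk; the ridge is 10 mm thick (x), 44 mm long (y), and stands 18 mm above the plate. With the shutter closed it is 10 mm behind the slot's centre
- bar (a joint): swing of the steel retaining bar in rad about bar_hinge: 0 open, pointing to the dock's -x (front); pi/2 fully closed at its stop, lying along the dock's -y across the front of the slot. Turns counter-clockwise seen from above; under 1 N at the knob, stays where left. Bar 8 mm thick, 62 to 72 mm above the desk; its rubber pad ends about 6 mm in front of a seated terminal.
- bar_hinge (a point): the bar's pivot, on the dock at x = -32, y = +47 mm, 67 mm above the desk; the pivot post reaches 75 mm
- bar_knob (a point): top centre of the upright black knob near the bar's free end, 14 mm across, 85 mm from the pivot, from the bar up to 97 mm above the desk
- tape_roll: bystander: roll of black tape lying flat, 104 mm across, 48 mm high; origin under its centre
- mug: bystander: white mug, 80 mm across, 92 mm high, handle at its +y; origin under its centre
- jar: bystander: amber jar 56 mm across, 75 mm high; origin under its centre
- screwdriver: bystander: screwdriver lying along its x
- carton: bystander: closed cardboard box 90 x 140 x 70 mm high; origin under its centre
- calculator: bystander: grey desk calculator 130 x 78 x 14 mm lying flat; origin under its centre
- stapler: bystander: black stapler 130 x 34 x 50 mm high; origin under its centre
There are look-alikes about, which are no part of the job. Leave any purple look-alike of the dock alone.

How it is judged:
On the way, in this order (a step that is already met when the one before it is completed fails the run):
1. the shutter of the empty dock is fully open (value of joint shutter above 0.035 m), for 0.1 s.
2. the terminal is off its stand and upright on end, within 10 degrees (angle between terminal's own z axis and vertical below 0.175 rad and horizontal distance between terminal and stand above 0.03 m), for 0.1 s.
3. the terminal sits on the floor of the slot, screen to the front (height (world z) of terminal below 0.0165 m and angle between terminal's own z axis and vertical below 0.14 rad and horizontal distance between terminal and slot_floor below 0.008 m and x of terminal_screen in the frame of dock below 0 m), for 0.2 s.
4. the retaining bar is closed across it (value of joint bar above 1.42 rad), for 0.2 s.
At the end, for the whole second after the job is handed in: The terminal stands in the slot of the formerly empty dock, foot on the slot's floor (within 6.5 mm of it), upright within 8 degrees, screen to the dock's front, at rest and released; the shutter is open (above 33 mm) and the retaining bar closed (above 1.42 rad) (all of step 3 and value of joint bar above 1.42 rad and value of joint shutter above 0.033 m and linear speed of terminal below 0.02 m/s and contact force between the fingers and terminal below 0.1 N); the robot touches nothing.
It fails at once if the terminal is dropped (falls freely faster than 0.7 m/s) (linear speed of terminal above 0.7 m/s and contact force between the fingers and terminal below 0.1 N).
It fails at once if a bystander is pushed more than 30 mm (distance of any of tape_roll, mug, jar, screwdriver, carton, calculator, stapler from where it was at the start of the episode above 0.03 m).
It also fails if it takes over 72 s, if anything falls off the work surface, if the arm or the gripper's body presses on something with over 40 N, if the wrist force passes 120 N, or if a joint passes its speed limit or range.

## Robot

A 6-joint arm with a two-finger parallel gripper is mounted at the origin on the work surface. World frame = base frame: x ahead of the robot, y to its left, z up, the work surface at z = 0. Lengths are in m, angles in rad, forces in N, time in s.
With the tool pointing down it reaches from about 0.375 to 0.9 m from the base axis. Payload 3.1 kg.
Tool frame: the origin (TCP) lies midway between the tips of the shut fingers; the grasp point (between the pads) lies 19 mm behind it; z points along the fingers, y is the line along which they close (so a half turn about z gives the same grasp; the last joint's range is limited). The gripper opens to 87 mm and grips with 3 to 60 N. Pads are 19 mm wide; open, the fingers measure 117 mm over their backs; the gripper's body (75 mm by 190 mm) begins 51 mm behind the grasp point.
Start: joints at [1.095, 0.527, 1.433, -0, 1.181, -0.178], TCP at [0.183, 0.597, 0.223] pointing down, gripper open.
Joint ranges: [-3.08, 3.08], [-0.75, 2.2], [0.22, 2.44], [-1.43, 4.57], [0, 2.65], [-2.85, 2.85]. Speed limits (rad/s): [2.79, 2.79, 3.14, 3.14, 3.14, 3.14].

## Interface

Orientations are given as a unit quaternion [x, y, z, w].
In Python, from rig import robot gives the robot as it stands.
- The arm moves only by the shell command python3 -m jog 'ROWS' [FORCE]. ROWS is a JSON object of lists of equal length, an entry for each row: "dp": the shift along the tool's x, y, z in mm, a list of three; "delta_rot": the turn, a rotation vector about the tool's x, y, z in rad, a list of three; "gripper": the opening, from -1 (shut) to 1 (fully open). A call has 1 to 12 rows; each row is the pose to reach, as a shift and turn from the pose commanded when the call began, along the tool's axes at that moment; what a row does not reach only later rows make up. A row lasts 1/10 s, in which the tool goes at most 50 mm and 8.59 degrees, less where a joint would pass 70% of its speed; a pose out of reach is approached as far as the arm can. A call with a gripper value outside its range is refused whole. The fingers move at their own pace and stop on an object; FORCE is the grip in N (left out, the last holds). Time passes only in rows, so rows that repeat a pose let the fingers close. It gives the time, the measured TCP pose, the force, the opening and the grip force at its end, in the units of the state.
- robot.get_obs(): the state, without advancing time (a new reading comes with each control period).
- robot.camera(name): name is "scene" or "top" or "wrist"; returns the picture (400x640x3 uint8, red, green, blue); there is no depth.
- robot.camera_model(name): a dict with "fx", "fy", "cx", "cy" (pixels), "k1" (the pictures are not rectified: a ray, as slopes to the right and down, at radius r is drawn at 1 + k1 r^2 times it, then the intrinsics apply), "xyz" and "orientation" of the camera in the world; the wrist camera has in their place "T_tool_cam" (4x4, takes a point from camera to tool coordinates, whose origin is the TCP and whose axes are the flange's). Camera axes: x right, y down, z forward; pixel columns grow to the right and rows downward; lengths in m; the calibration is good to about 2 mm. A picture is of the moment at which its call begins: read the wrist's pose just before it. camera_model takes no time and is no camera call.
- robot.hand_in(): hands the job in; it is judged then, once.
Trained networks look in the newest picture that a camera, given by its name, has taken for a name from the list of things; names that differ only in an ending like _2 or _b are one class to them, and where a whole thing is asked for, a point or a joint stands for the part that bears it (a point fixed in the world has none). Each returns a list of dicts, best first, with "score" (0 to 1); they miss things now and then, are a little off and sometimes report something else, mostly with a low value. They report only what shows in the picture. A call takes as long as a camera call. They do not tell look-alikes from the thing itself.
- robot.search_frame(name, camera): "rect" ([left, top, right, bottom] in pixels, round what is visible of it).
The state is a dict: "time": time; "q": joint angles; "joint_velocities": joint speeds; "joint_torque": joint torques, N m; "position": TCP position; "tool_rot": TCP orientation; "ft_force": force on the tool from outside, world axes, zero at the start; "moment": the same for the moment, N m; "grip_width": finger opening in m; "grip_force": force on a finger pad.
Only numpy, scipy, OpenCV 4.12 (cv2) and the standard library are available. Lean on these libraries where they do the work, as an engineer would, in place of code of your own. Each camera call takes 0.05 s, during which the arm holds its last target. There are 200 camera calls.

## Working session

There is one attempt and no reset: what is moved stays moved. The work goes in short steps, Python scripts to look and compute and a shell command to move; the robot and the scene stay as the last step left them, time stands still between calls to the robot, and variables do not carry over. Pictures are saved under pics/ and viewed, at most 10 in all, crops included, and the job is handed in when it is done.

```bash
ls; mkdir -p pics; python3 - <<'E'
from rig import robot
import cv2,numpy as np
for c in("scene","top"):
    im=robot.camera(c); cv2.imwrite(f"pics/{c}0.png",im[:,:,::-1])
    m=robot.camera_model(c); print(c,{k:np.round(v,4).tolist() for k,v in m.items()})
    for n in("terminal","stand","dock","shutter","bar","bar_knob","shutter_grip"):
        print(n,[(np.round(d["score"],2),np.round(d["rect"]).astype(int).tolist()) for d in robot.search_frame(n,c)][:5])
print(robot.get_obs())
E
```

```text
pics
scene {'fx': 447.0333, 'fy': 447.0333, 'cx': 318.8561, 'cy': 193.8384, 'k1': -0.1064, 'xyz': [1.4633, 0.3836, 0.7626], 'orientation': [0.4944, 0.7226, -0.4008, -0.2696]}
terminal [(np.float64(0.94), [417, 223, 445, 236])]
stand [(np.float64(0.71), [412, 232, 445, 273])]
dock [(np.float64(0.9), [249, 129, 303, 172]), (np.float64(0.76), [195, 175, 251, 234])]
shutter [(np.float64(0.59), [209, 198, 236, 207]), (np.float64(0.53), [263, 143, 282, 146]), (np.float64(0.39), [193, 175, 252, 233])]
bar [(np.float64(0.54), [242, 173, 252, 195]), (np.float64(0.52), [289, 130, 299, 143]), (np.float64(0.5), [210, 198, 238, 208])]
bar_knob [(np.float64(0.66), [243, 175, 255, 192]), (np.float64(0.5), [289, 127, 300, 141]), (np.float64(0.4), [308, 269, 359, 323])]
shutter_grip [(np.float64(0.8), [210, 197, 235, 210])]
top {'fx': 434.5118, 'fy': 434.5118, 'cx': 321.3648, 'cy': 199.3095, 'k1': -0.1222, 'xyz': [0.2384, -0.0012, 1.3031], 'orientation': [-0.6986, 0.7091, -0.0627, 0.0724]}
terminal [(np.float64(0.81), [202, 168, 237, 217])]
stand [(np.float64(0.54), [226, 176, 232, 194])]
dock [(np.f
[... 581 characters left out ...]
time': 0.8, 'q': array([ 1.09449329e+00,  5.27488231e-01,  1.43269465e+00,  1.45698577e-05,
        1.18141911e+00, -1.78500852e-01]), 'joint_velocities': array([ 0.0011868 , -0.00092175, -0.00052013, -0.00018572,  0.00077591,
        0.00045314]), 'joint_torque': array([ 1.64102971e-07, -4.39947903e+01, -1.76980913e+01,  6.35238038e-02,
        5.02128317e-02, -1.44045202e-05]), 'position': array([0.18334449, 0.5974777 , 0.22255734]), 'tool_rot': array([ 1.48354210e-01,  9.88934289e-01, -2.25536953e-06, -7.88367071e-06]), 'ft_force': array([ 0.07477042, -0.00549933, -0.05215449]), 'moment': array([-0.00247558,  0.03730963,  0.0038926 ]), 'grip_force': 0.0, 'grip_width': 0.08727134461503863}
```

View pics/top0.png

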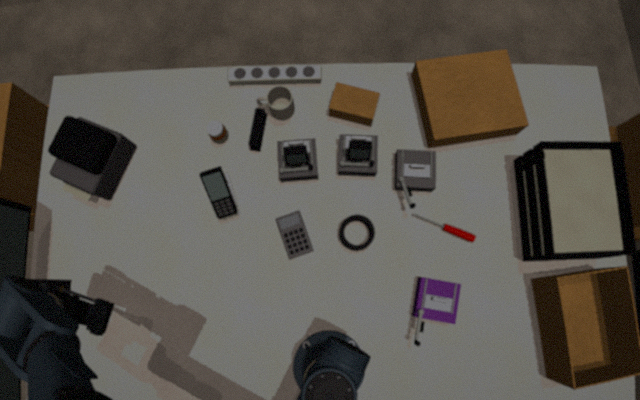

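View pics/scene0.png

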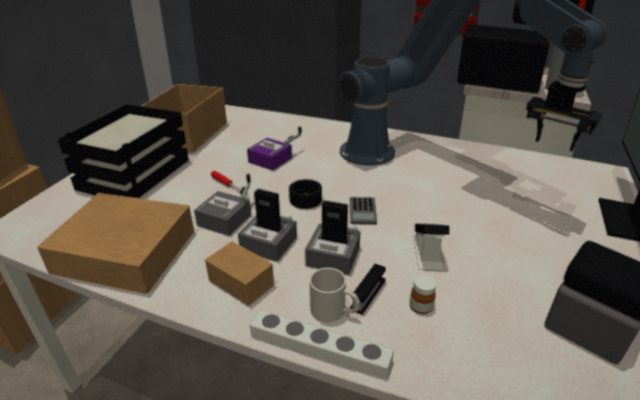

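Top view: three grey docks in a row at (297,158), (357,154) and (415,170). The first two hold terminals, so the grey one at (415,170) is the empty dock. The purple one at (437,300) is the look-alike to leave alone. The terminal is on its stand at (219,192), foot at lower right. The screwdriver tip at (413,215) lies near the bar knob at (410,205).

```bash
cat > h.py <<'E'
import numpy as np,cv2
from rig import robot
from scipy.spatial.transform import Rotation as R
def campose(c,obs=None):
    m=robot.camera_model(c)
    if c!="wrist": return m,R.from_quat(m["orientation"]).as_matrix(),np.array(m["xyz"])
    o=obs or robot.get_obs(); Rt=R.from_quat(o["tool_rot"]).as_matrix(); T=np.array(m["T_tool_cam"])
    return m,Rt@T[:3,:3],Rt@T[:3,3]+o["position"]
def pix2w(c,uv,z,obs=None):
    m,Rc,p=campose(c,obs); d=np.array([(uv[0]-m["cx"])/m["fx"],(uv[1]-m["cy"])/m["fy"]])
    s=d.copy()
    for _ in range(20): s=d/(1+m["k1"]*(s@s))
    r=Rc@[s[0],s[1],1]; return p+r*(z-p[2])/r[2]
def w2pix(c,P,obs=None):
    m,Rc,p=campose(c,obs); q=(np.atleast_2d(P)-p)@Rc; s=q[:,:2]/q[:,2:]
    s=s*(1+m["k1"]*(s**2).sum(1,keepdims=True)); return s*[m["fx"],m["fy"]]+[m["cx"],m["cy"]]
def shift(target,quat=None):
    o=robot.get_obs(); Rt=R.from_quat(o["tool_rot"])
    print("dp mm",np.round(Rt.inv().apply(np.array(target)-o["position"])*1000,1), "rot" ,None if quat is None else np.round((Rt.inv()*R.from_quat(quat)).as_rotvec(),3))
E
python3 - <<'E'
from h import *
im=cv2.imread("pics/top0.png")
a=cv2.resize(im[130:225,375:495],None,fx=5,fy=5,interpolation=3)
b=cv2.resize(im[150:230,190:250],None,fx=5,fy=5,interpolation=3)
o=np.zeros((475,900,3),np.uint8);o[:475,:600]=a;o[:400,600:900]=b
cv2.imwrite("pics/crop0.png",cv2.resize(o,(800,422)))
for n,uv,z in(("dock block",(415,170),.055),("knob",(411,205),.09),("shutterridge",(417,170),.0765),("term head",(212,172),.12),("term foot",(228,214),.04),("screwtip",(413,215),.005),("scr handle",(460,235),.01)):print(n,pix2w("top",uv,z).round(3))
print(robot.camera_model("wrist"))
E
```

```text
dock block [ 0.564 -0.265  0.055]
knob [ 0.453 -0.241  0.09 ]
shutterridge [ 0.559 -0.267  0.077]
term head [0.552 0.323 0.12 ]
term foot [0.443 0.292 0.04 ]
screwtip [ 0.437 -0.262  0.005]
scr handle [ 0.373 -0.401  0.01 ]
{'fx': 352.32851278227025, 'fy': 352.32851278227025, 'cx': 326.9605272076656, 'cy': 196.40665784337202, 'k1': 0.021143757365014868, 'T_tool_cam': array([[ 1.35469002e-03, -9.63789078e-01, -2.66662291e-01,
         7.28670853e-02],
       [ 9.99999078e-01,  1.28191100e-03,  4.46995909e-04,
         9.68479556e-05],
       [-8.89724527e-05, -2.66662651e-01,  9.63789927e-01,
        -1.62099191e-01],
       [ 0.00000000e+00,  0.00000000e+00,  0.00000000e+00,
         1.00000000e+00]])}
```

View pics/crop0.png

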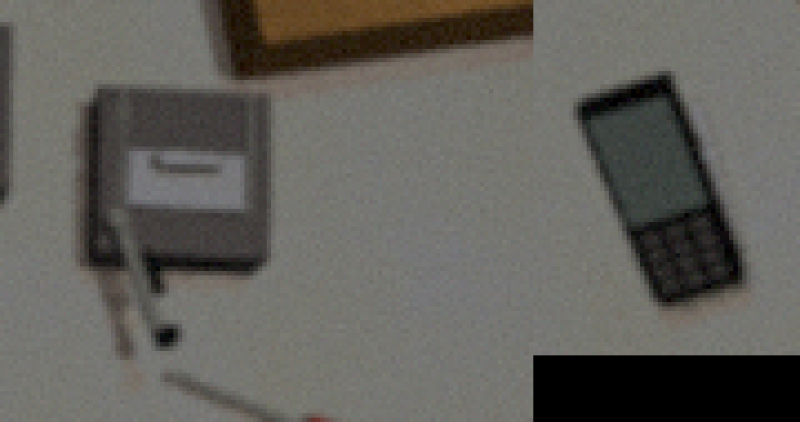

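The crop confirms it: grey dock, closed aluminium shutter, nothing in the slot, bar pointing to the front. I'll look at the terminal with the wrist camera on the way.

```bash
python3 -m jog '{"dp":[[-40,-20,-30],[-80,-45,-60],[-120,-67,-80],[-160,-89,-80],[-200,-111,-80],[-240,-133,-80],[-280,-155,-80],[-320,-177,-80],[-361,-200,-80],[-361,-200,-80],[-361,-200,-80]],"delta_rot":[[0,0,-0.05],[0,0,-0.1],[0,0,-0.15],[0,0,-0.2],[0,0,-0.25],[0,0,-0.298],[0,0,-0.298],[0,0,-0.298],[0,0,-0.298],[0,0,-0.298],[0,0,-0.298]],"gripper":[1,1,1,1,1,1,1,1,1,1,1]}' 40
python3 - <<'E'
from h import *
import json
o=robot.get_obs(); im=robot.camera("wrist"); cv2.imwrite("pics/w1.png",im[:,:,::-1])
np.savez("w1.npz",p=o["position"],q=o["tool_rot"])
print(o["time"],o["position"],o["tool_rot"])
for n in("terminal","stand"):print(n,robot.search_frame(n,"wrist"))
E
```

```text
time: 1.9
position: [0.4703, 0.2995, 0.3024]
tool_rot: [0.001, 1.0, 0.0, -0.0]
ft_force: [0.2, 0.6, -0.2]
grip_width: 0.087
grip_force: 0.0
1.9 [0.47027521 0.29952757 0.30241472] [ 1.34809212e-03  9.99998997e-01  2.09557714e-04 -3.80666378e-04]
terminal [{'rect': [296.3, 128.5, 381.6, 264.4], 'score': 0.79}]
stand []
```

View pics/w1.png

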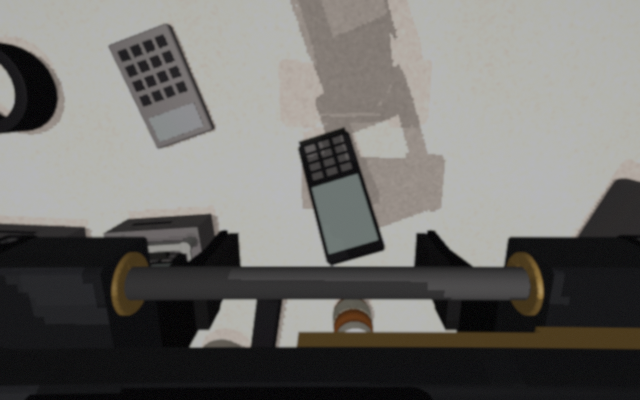

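Wrist view: the terminal's keypad (foot) end is at (323,135) and its head end at (358,255). Stand yaw is about 16°. The calculator at (165,85) is well clear.

```bash
python3 - <<'E'
from h import *
from scipy.optimize import least_squares
d=np.load("w1.npz");o={"position":d["p"],"tool_rot":d["q"]}
im=cv2.imread("pics/w1.png");sub=im[110:285,280:400]
# dark-ish terminal outline: edges of union of black + screen; refine corners by eye from upsample
cv2.imwrite("pics/w1c.png",cv2.resize(sub,(480,600) if 0 else None,fx=3.4,fy=3.4,interpolation=3) if 0 else cv2.resize(sub,None,fx=3.4,fy=3.4,interpolation=cv2.INTER_CUBIC))
uv=np.array([[300,145],[346,129],[384,247],[332,264]])
def model(p):
    x,y,yaw,z=p; a=np.radians(35)
    Rw=R.from_euler("z",yaw).as_matrix(); ez=Rw@[np.cos(a),0,np.sin(a)]; n=Rw@[-np.sin(a),0,np.cos(a)]; ey=Rw@[0,1,0]
    f=np.array([x,y,z]); # foot centre
    return np.array([f+12*1e-3*n+s*.032*ey+l*ez for l,s in((.0,-1),(.0,1),(.15,1),(.15,-1))])
fz=lambda p:(w2pix("wrist",model(p),o)-uv).ravel()
r=least_squares(fz,[.44,.29,.27,.04],x_scale=[.1,.1,.1,.01]);print(r.x.round(4),r.fun.round(1))
r=least_squares(lambda p:fz([*p,.032]),[.44,.29,.27]);print(r.x.round(4),r.fun.round(1))
np.save("term.npy",r.x)
E
```

```text
[0.4503 0.2969 0.3174 0.0164] [-1.6  1.2  1.6  0.8  2.2 -0.8 -2.2 -0.8]
[0.4458 0.2961 0.3181] [-3.4 -0.9  1.7 -2.   4.1  1.2 -2.8  1.9]
```

View pics/w1c.png

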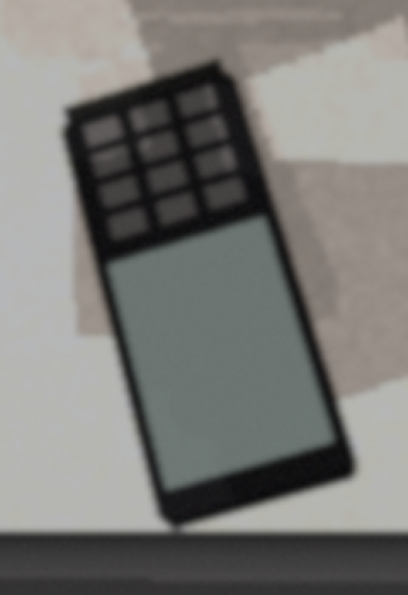

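```bash
python3 - <<'E'
from h import *
from scipy.optimize import least_squares
d=np.load("w1.npz");o={"position":d["p"],"tool_rot":d["q"]}
uv=np.array([[299.1,148.2],[349.7,133.5],[384.3,247.5],[328.3,265.3]])
def model(p):
    x,y,yaw,z=p; a=np.radians(35)
    Rw=R.from_euler("z",yaw).as_matrix(); ez=Rw@[np.cos(a),0,np.sin(a)]; n=Rw@[-np.sin(a),0,np.cos(a)]; ey=Rw@[0,1,0]
    f=np.array([x,y,z])
    return np.array([f+12*1e-3*n+s*.032*ey+l*ez for l,s in((.006,-1),(.006,1),(.15,1),(.15,-1))])
fz=lambda p:(w2pix("wrist",model(p),o)-uv).ravel()
for z0 in(None,.032,.042):
    r=least_squares(fz,[.44,.29,.27,.04],x_scale=[.1,.1,.1,.01]) if z0 is None else least_squares(lambda p:fz([*p,z0]),[.44,.29,.27])
    print(z0,r.x.round(4),r.fun.round(1))
    if z0==.032:np.save("term.npy",r.x)
shift([.55,-.265,.30])
E
```

```text
None [0.4484 0.297  0.2963 0.0228] [-0.1  0.7 -0.1 -0.2  0.9  0.6 -0.8 -1. ]
0.032 [0.4457 0.2966 0.2967] [-1.1 -0.5  0.  -1.8  2.1  1.8 -1.1  0.6]
0.042 [0.4427 0.2961 0.2972] [-2.3 -1.9  0.2 -3.7  3.4  3.2 -1.6  2.4]
dp mm [ -80.4 -566.4    2.3] rot None
```

```bash
python3 -m jog '{"dp":[[-8,-48,0],[-17,-96,0],[-26,-144,0],[-34,-192,0],[-43,-240,0],[-52,-288,0],[-60,-336,0],[-69,-384,0],[-78,-432,0],[-86,-480,0],[-95,-528,0],[-100,-566,2]],"delta_rot":[[0,0,0],[0,0,0],[0,0,0],[0,0,0],[0,0,0],[0,0,0],[0,0,0],[0,0,0],[0,0,0],[0,0,0],[0,0,0],[0,0,0]],"gripper":[1,1,1,1,1,1,1,1,1,1,1,1]}'
python3 -m jog '{"dp":[[0,0,0],[0,0,0]],"delta_rot":[[0,0,0],[0,0,0]],"gripper":[1,1]}'
python3 - <<'E'
from h import *
o=robot.get_obs(); im=robot.camera("wrist"); cv2.imwrite("pics/w2f.png",im[:,:,::-1])
np.savez("w2.npz",p=o["position"],q=o["tool_rot"])
print(o["position"],o["tool_rot"])
for n in("dock","bar_knob","shutter_grip","bar"):print(n,robot.search_frame(n,"wrist"))
cv2.imwrite("pics/w2.png",cv2.resize(im[60:260,200:450,::-1],None,fx=3,fy=3,interpolation=cv2.INTER_CUBIC))
E
```

```text
time: 3.25
position: [0.571, -0.2667, 0.3008]
tool_rot: [-0.001, 1.0, -0.0, 0.001]
ft_force: [0.8, -1.0, 0.5]
grip_width: 0.0873
grip_force: 0.0
time: 3.45
position: [0.57, -0.2646, 0.3]
tool_rot: [-0.0, 1.0, 0.001, -0.0]
ft_force: [-0.3, -0.3, -0.1]
grip_width: 0.0868
grip_force: 0.0
[ 0.57002056 -0.26458969  0.29999762] [-3.17159203e-04  9.99999575e-01  7.46765102e-04 -4.37900833e-04]
dock [{'rect': [271.0, 43.2, 377.0, 215.7], 'score': 0.86}, {'rect': [286.1, 139.1, 357.8, 177.1], 'score': 0.7}]
bar_knob [{'rect': [338.6, 44.6, 367.8, 130.2], 'score': 0.75}]
shutter_grip [{'rect': [286.3, 142.0, 356.0, 179.7], 'score': 0.87}]
bar [{'rect': [337.6, 44.4, 369.3, 130.1], 'score': 0.63}, {'rect': [271.8, 45.4, 377.9, 218.5], 'score': 0.23}]
```

View pics/w2.png

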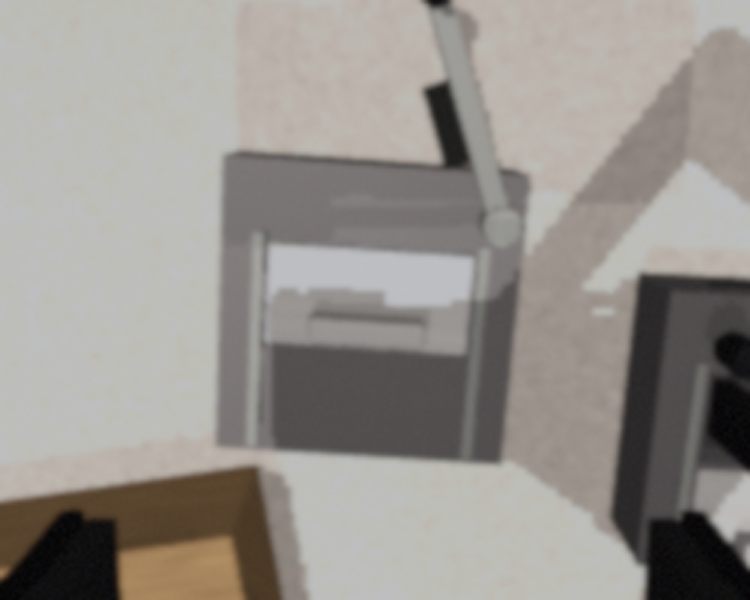

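Wrist view of the dock (3x crop with offset 200,60): block corners at (226,160), (525,183), (218,446), (502,462). The shutter plate spans (268,243) to (463,355), with its ridge at (370,318). The hinge is at (503,226) and the bar points up to a knob at about (437,0).

```bash
python3 - <<'E'
from h import *
from scipy.optimize import least_squares
d=np.load("w2.npz");o={"position":d["p"],"tool_rot":d["q"]}
C=lambda u,v:(200+u/3,60+v/3)
pts=[((-50,-58,55),C(226,160)),((-50,58,55),C(525,181)),((65,-58,55),C(218,446)),((65,58,55),C(502,462)),
((-19,-39,58.5),C(268,243)),((-19,39,58.5),C(474,256)),((19,-39,58.5),C(265,342)),((19,39,58.5),C(465,355)),((-32,47,75),C(503,225))]
L=np.array([p[0] for p in pts])/1e3;uv=np.array([p[1] for p in pts])
def W(p,l):return np.c_[R.from_euler("z",p[2]).apply(np.atleast_2d(l))]+[p[0],p[1],0]
r=least_squares(lambda p:(w2pix("wrist",W(p,L),o)-uv).ravel(),[.56,-.265,0],loss="soft_l1");p=r.x
print(p.round(4),(w2pix("wrist",W(p,L),o)-uv).round(1).tolist());np.save("dock.npy",p)
im=cv2.imread("pics/w2f.png")
k=pix2w("wrist",(345.5,53),.097,o);h=W(p,[-.032,.047,.067])[0];v=R.from_euler("z",-p[2]).apply(k-h)
print("knob",k,"hinge",h,"len",np.hypot(*v[:2]),"bar ang",np.arctan2(v[1],v[0])%(2*np.pi)-np.pi)
g=W(p,[.010,0,.0765])[0];print("grip",g)
shift([g[0],g[1],.063],R.from_matrix(R.from_euler("z",p[2]).as_matrix()@np.diag([-1.,1,-1])).as_quat())
e=W(p,[.052,0,0])[0]-g;print("slide world",e)
E
```

```text
[ 0.5648 -0.2688 -0.0575] [[-1.5, -1.2], [1.7, -1.9], [-0.7, 1.0], [0.1, 1.1], [0.3, 0.3], [-0.1, 0.0], [0.2, -0.0], [0.2, -0.5], [-0.2, 0.7]]
knob [ 0.4546436  -0.24645692  0.097     ] hinge [ 0.53557951 -0.22003452  0.067     ] len 0.08513966863776637 bar ang 0.3731024585332685
grip [ 0.57480662 -0.26937248  0.0765    ]
dp mm [ -4.7  -5.8 237.9] rot [0.   0.   0.06]
slide world [ 0.04193047 -0.00241576 -0.0765    ]
```

```bash
python3 -m jog '{"dp":[[-5,-6,40],[-5,-6,85],[-5,-6,130],[-5,-6,170],[-5,-6,200],[-5,-6,220],[-5,-6,235],[-5,-6,235],[-5,-6,235],[-5,-6,235],[-5,-6,235],[-5,-6,235]],"delta_rot":[[0,0,0.06],[0,0,0.06],[0,0,0.06],[0,0,0.06],[0,0,0.06],[0,0,0.06],[0,0,0.06],[0,0,0.06],[0,0,0.06],[0,0,0.06],[0,0,0.06],[0,0,0.06]],"gripper":[0.24,0.24,0.24,0.24,0.24,0.24,0.24,0.24,-0.2,-0.2,-0.2,-0.2]}' 12
```

```text
time: 4.9
position: [0.5755, -0.2705, 0.0669]
tool_rot: [0.03, 1.0, 0.001, 0.001]
ft_force: [1.5, 5.2, 3.4]
grip_width: 0.0438
grip_force: 12.0
```

Gripped at 43.8 mm, the ridge's length. Next I slide it back.

```bash
python3 -m jog '{"dp":[[-8,0,0],[-16,0,0],[-24,0,0],[-32,0,0],[-37,0,0],[-41,0,0],[-42,0,0],[-42,0,0],[-42,0,0]],"delta_rot":[[0,0,0],[0,0,0],[0,0,0],[0,0,0],[0,0,0],[0,0,0],[0,0,0],[0,0,0],[0,0,0]],"gripper":[-0.2,-0.2,-0.2,-0.2,-0.2,-0.2,-0.2,-0.2,-0.2]}' 12
```

```text
time: 5.8
position: [0.6155, -0.2731, 0.0668]
tool_rot: [0.03, 1.0, 0.001, -0.002]
ft_force: [-3.6, 5.1, 8.0]
grip_width: 0.0439
grip_force: 12.0
```

```bash
python3 -m jog '{"dp":[[-40,0,0],[-40,0,0],[-40,0,-30],[-40,0,-75],[-40,0,-125],[-20,0,-175],[5,0,-220],[5,0,-235],[5,0,-235],[5,0,-235]],"delta_rot":[[0,0,0],[0,0,0],[0,0,0],[0,0,0],[0,0,0],[0,0,0],[0,0,0],[0,0,0],[0,0,0],[0,0,0]],"gripper":[0.24,0.24,0.24,0.24,0.24,0.24,1,1,1,1]}' 12
```

```text
time: 6.8
position: [0.6117, -0.2743, 0.3005]
tool_rot: [0.03, 1.0, -0.001, 0.0]
ft_force: [-0.1, 0.0, -0.2]
grip_width: 0.0779
grip_force: 0.0
```

I made a mistake there: I wrote those rows relative to the wrong origin, so the fingers slid about 40 mm further back before lifting. I'll check the dock's state.

```bash
python3 - <<'E'
from h import *
o=robot.get_obs(); im=robot.camera("wrist"); cv2.imwrite("pics/w3f.png",im[:,:,::-1])
cv2.imwrite("pics/w3.png",cv2.resize(im[20:240,190:440,::-1],None,fx=2.7,fy=2.7,interpolation=cv2.INTER_CUBIC))
print(w2pix("wrist",[[*( R.from_euler("z",-.0575).apply([x,0,0])[:2]+[.5648,-.2688]),z] for x,z in((.021,.0585),(.05,.0765),(.0145,.055),(-.0145,.055))],o).round(1))
print(robot.search_frame("shutter_grip","wrist"))
a=np.load("term.npy");print(a)
yaw=a[2];al=np.radians(35);Rw=R.from_euler("z",yaw)
ez=Rw.apply([np.cos(al),0,np.sin(al)]);f=np.array([a[0],a[1],.032])
# tool at pick: z dir tilted back 30deg toward robot; y = terminal width dir
t=np.radians(30);z=Rw.apply([-np.sin(t),0,-np.cos(t)]);y=Rw.apply([0,1,0]);x=np.cross(y,z)
M=np.c_[x,y,z];q=R.from_matrix(M).as_quat()
gp=f+.112*ez; tcp=gp+.019*z;print("grasp",gp,"tcp",tcp,"z",z)
shift(tcp-.12*z,q);shift(tcp,q)
E
```

```text
[[329.4 141.3]
 [329.5 169.4]
 [329.4 135.2]
 [329.4 109. ]]
[{'rect': [291.3, 139.8, 363.2, 174.4], 'score': 0.59}]
[0.44565773 0.29656575 0.29672854]
grasp [0.53339333 0.32339138 0.09624056] tcp [0.5243085  0.32061364 0.07978608] z [-0.47814908 -0.14619664 -0.8660254 ]
dp mm [ 65.6 608.7 115.6] rot [ 0.095  0.515 -0.348]
dp mm [121.5 587.6 219.7] rot [ 0.095  0.515 -0.348]
```

View pics/w3.png

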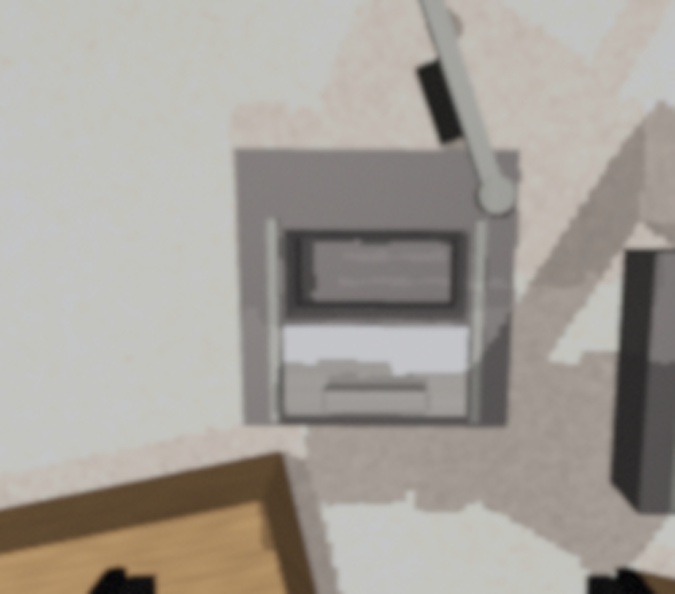

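Shutter fully open: plate front edge at row 140 against 141 predicted, and slot clear at (329,122). That also confirms the dock pose. On to the terminal.

```bash
python3 -m jog '{"dp":[[5,48,0],[10,96,0],[15,144,0],[20,192,0],[25,240,0],[30,288,0],[35,336,0],[40,384,0],[45,432,0],[50,480,0],[55,528,0],[60,576,0]],"delta_rot":[[0.008,0.043,-0.029],[0.016,0.086,-0.058],[0.024,0.129,-0.087],[0.032,0.172,-0.116],[0.04,0.215,-0.145],[0.048,0.258,-0.174],[0.055,0.3,-0.203],[0.063,0.343,-0.232],[0.071,0.386,-0.261],[0.079,0.43,-0.29],[0.087,0.472,-0.319],[0.095,0.515,-0.348]],"gripper":[1,1,1,1,1,1,1,1,1,1,1,1]}' 40
python3 - <<'E'
from h import *
a=np.load("term.npy");yaw=a[2];al=np.radians(35);Rw=R.from_euler("z",yaw)
ez=Rw.apply([np.cos(al),0,np.sin(al)]);f=np.array([a[0],a[1],.032])
t=np.radians(30);z=Rw.apply([-np.sin(t),0,-np.cos(t)]);y=Rw.apply([0,1,0]);x=np.cross(y,z);q=R.from_matrix(np.c_[x,y,z]).as_quat()
tcp=f+.112*ez+.019*z
shift(tcp-.12*z,q);shift(tcp,q);print(robot.get_obs()["q"].round(2))
E
```

```text
time: 8.1
position: [0.5857, 0.3066, 0.2977]
tool_rot: [-0.143, 0.955, -0.04, -0.257]
ft_force: [0.2, -0.4, -0.4]
grip_width: 0.0871
grip_force: 0.0
dp mm [-62.   31.6  95.8] rot [-0.003 -0.003  0.   ]
dp mm [-62.3  32.  215.8] rot [-0.003 -0.003  0.   ]
[ 0.31  0.79  0.81  0.01  2.07 -1.56]
```

```bash
python3 -m jog '{"dp":[[-30,16,35],[-62,32,70],[-62,32,100],[-62,32,100],[-62,32,130],[-62,32,160],[-62,32,185],[-62,32,205],[-62,32,216],[-62,32,216]],"delta_rot":[[0,0,0],[0,0,0],[0,0,0],[0,0,0],[0,0,0],[0,0,0],[0,0,0],[0,0,0],[0,0,0],[0,0,0]],"gripper":[1,1,1,1,1,1,1,1,1,1]}' 40
python3 - <<'E'
from h import *
im=robot.camera("wrist"); cv2.imwrite("pics/w4.png",im[:,:,::-1])
E
```

```text
time: 9.1
position: [0.5255, 0.3187, 0.0818]
tool_rot: [-0.142, 0.955, -0.039, -0.255]
ft_force: [-0.5, -0.3, -0.0]
grip_width: 0.087
grip_force: 0.0
```

View pics/w4.png

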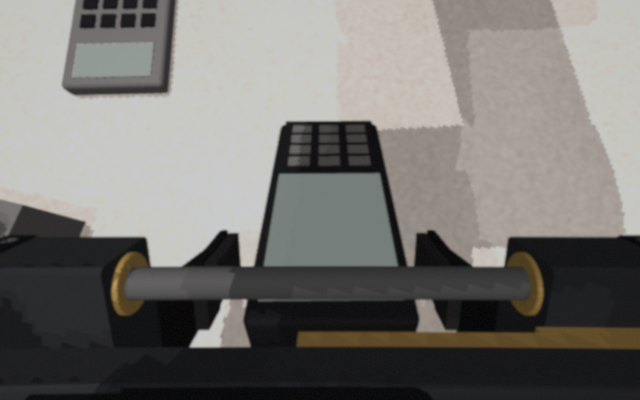

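The terminal is centred between the fingers (sides at columns 262 and 402, fingers at about 225 and 430) and square to the tool. Closing now.

```bash
python3 -m jog '{"dp":[[0,0,0],[0,0,0],[0,0,0],[0,0,0],[0,0,0],[0,0,0]],"delta_rot":[[0,0,0],[0,0,0],[0,0,0],[0,0,0],[0,0,0],[0,0,0]],"gripper":[0,0,0,0,0,0]}' 40
python3 - <<'E'
from h import *
al=np.radians(35)
shift(robot.get_obs()["position"]+[0,0,.15])
E
```

```text
time: 9.75
position: [0.5263, 0.3195, 0.0828]
tool_rot: [-0.143, 0.956, -0.039, -0.254]
ft_force: [1.5, 1.6, 4.0]
grip_width: 0.0639
grip_force: 40.0
dp mm [  74.5   -0.3 -130.2] rot None
```

```bash
python3 - <<'E'
from h import *
o=robot.get_obs();a=np.load("term.npy");yaw=a[2];al=np.radians(35)
Rt=R.from_quat(o["tool_rot"]).as_matrix()
# terminal y = tool y (pads flat); rest from stand
Rs=R.from_euler("z",yaw).as_matrix()
Rp=Rs@np.array([[np.sin(al),0,np.cos(al)],[0,1,0],[-np.cos(al),0,np.sin(al)]])
f=np.array([a[0],a[1],.032]); rel=Rt.T@Rp; pos=Rt.T@(f-o["position"]); pos[1]=0
print("foot in tool mm",pos*1e3,"rel y align",rel[:,1])
# project so y_t=tool y exactly
ph=np.arctan2(rel[0,2],-rel[2,2]);print("phi deg",np.degrees(ph))
np.savez("grasp.npz",pos=pos,ph=ph)
E
cat >> h.py <<'E'
def goal(height,dx=0,dy=0,pitch=0):
    "print move that brings terminal foot to height above desk over slot (dock-frame offsets m)"
    g=np.load("grasp.npz");d=np.load("dock.npy");ph=float(g["ph"])
    Rd=R.from_euler("z",d[2]).as_matrix()
    zt=np.array([np.sin(ph),0,-np.cos(ph)]);yt=np.array([0,1.,0]);rel=np.c_[np.cross(yt,zt),yt,zt]
    Rt=Rd@R.from_euler("y",pitch).as_matrix()@rel.T
    F=Rd@[dx,dy,0]+[d[0],d[1],height]
    tcp=F-Rt@g["pos"]; print("tcp",tcp.round(4),"toolz",Rt[:,2].round(3)); shift(tcp,R.from_matrix(Rt).as_quat())
E
python3 -m jog '{"dp":[[10,0,-18],[25,0,-43],[43,0,-75],[60,0,-104],[75,0,-130],[90,0,-156],[100,0,-173]],"delta_rot":[[0,0,0],[0,0,0],[0,0,0],[0,0,0],[0,0,0],[0,0,0],[0,0,0]],"gripper":[0,0,0,0,0,0,0]}' 40
python3 -c "
from h import *
goal(.20)"
```

```text
foot in tool mm [47.51822407  0.         85.68964977] rel y align [ 6.87883494e-04  9.99998449e-01 -1.62131143e-03]
phi deg -25.235935576126266
time: 10.45
position: [0.5254, 0.3194, 0.2837]
tool_rot: [-0.143, 0.956, -0.039, -0.253]
ft_force: [-0.2, 0.6, -2.0]
grip_width: 0.0637
grip_force: 40.0
tcp [ 0.5713 -0.2692  0.2978] toolz [ 0.426 -0.025 -0.905]
dp mm [ 117.7 -576.3   52.7] rot [-0.017 -0.948  0.368]
```

```bash
python3 -m jog '{"dp":[[20,-35,-15],[32,-75,-20],[44,-115,-15],[55,-155,-10],[65,-195,-8],[75,-235,-6],[84,-275,-3],[94,-315,0],[104,-360,4],[113,-405,8],[122,-450,10],[130,-495,14]],"delta_rot":[[-0.001,-0.05,0.02],[-0.003,-0.12,0.05],[-0.004,-0.2,0.08],[-0.006,-0.28,0.11],[-0.007,-0.36,0.14],[-0.009,-0.44,0.17],[-0.01,-0.52,0.2],[-0.011,-0.6,0.23],[-0.013,-0.69,0.26],[-0.014,-0.78,0.3],[-0.016,-0.87,0.34],[-0.017,-0.948,0.368]],"gripper":[0,0,0,0,0,0,0,0,0,0,0,0]}' 40
python3 -c "
from h import *
goal(.20)"
```

```text
time: 11.65
position: [0.5539, -0.19, 0.3354]
tool_rot: [0.029, 0.976, -0.006, 0.218]
ft_force: [-0.3, 0.9, -2.9]
grip_width: 0.0641
grip_force: 40.0
tcp [ 0.5713 -0.2692  0.2978] toolz [ 0.426 -0.025 -0.905]
dp mm [ -4.  -78.1  43.4] rot [-0.    -0.001 -0.001]
```

```bash
python3 -m jog '{"dp":[[-2,-40,10],[-4,-78,20],[-4,-78,43],[-4,-78,43],[-4,-78,43]],"delta_rot":[[0,0,0],[0,0,0],[0,0,0],[0,0,0],[0,0,0]],"gripper":[0,0,0,0,0]}' 40
python3 - <<'E'
from h import *
o=robot.get_obs();im=robot.camera("scene");iw=robot.camera("wrist")
cv2.imwrite("pics/s5.png",im[:,:,::-1]);cv2.imwrite("pics/w5.png",iw[:,:,::-1])
g=np.load("grasp.npz");ph=float(g["ph"]);Rt=R.from_quat(o["tool_rot"]).as_matrix()
zt=np.array([np.sin(ph),0,-np.cos(ph)]);yt=np.array([0,1.,0]);rel=np.c_[np.cross(yt,zt),yt,zt]
P=np.array([[x,y,z] for z in(.006,.150) for x in(-.012,.012) for y in(-.032,.032)])
W=(P@(Rt@rel).T)+o["position"]+Rt@g["pos"]
print("foot",o["position"]+Rt@g["pos"],"z axis",(Rt@rel)[:,2].round(4))
out=[]
for c,i in(("scene",im),("wrist",iw)):
    u=w2pix(c,W,o);i=i[:,:,::-1].copy();print(c,u.round(1).tolist())
    if c=="scene": x0,y0,w,h=150,70,160,160
    else: x0,y0,w,h=230,60,200,240
    k=4 if c=="scene" else 2.5
    cr=cv2.resize(i[y0:y0+h,x0:x0+w],None,fx=k,fy=k,interpolation=cv2.INTER_CUBIC)
    for q in u: cv2.circle(cr,tuple(int((t+.5)*k) for t in(q-[x0,y0])),3,(0,0,255),1)
    out.append(cr[:600,:])
H=max(a.shape[0] for a in out);out=[cv2.copyMakeBorder(a,0,H-a.shape[0],0,0,0) for a in out]
m=np.hstack(out);m=cv2.resize(m,None,fx=min(1,800/m.shape[1]),fy=min(1,800/m.shape[1]));cv2.imwrite("pics/c5.png",m);print(m.shape)
E
```

```text
time: 12.15
position: [0.5715, -0.2668, 0.297]
tool_rot: [0.028, 0.976, -0.005, 0.215]
ft_force: [-0.2, -0.1, -1.9]
grip_width: 0.064
grip_force: 40.0
foot [ 0.56443953 -0.26620648  0.1992342 ] z axis [ 0.0061 -0.0027  1.    ]
scene [[211.7, 153.1], [230.9, 157.3], [206.4, 156.8], [225.8, 161.2], [204.3, 103.9], [224.5, 107.2], [198.6, 107.0], [219.0, 110.5]]
wrist [[278.1, 125.5], [374.9, 125.6], [281.2, 155.7], [371.8, 155.8], [234.9, 330.5], [417.3, 330.6], [245.0, 361.7], [407.2, 361.8]]
(421, 800, 3)
```

View pics/c5.png

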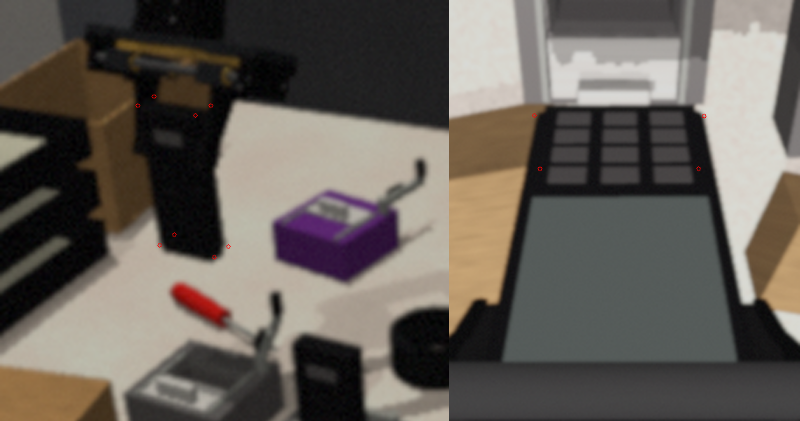

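The terminal hangs upright over the dock, with the slot and shutter behind it. In the scene view the predicted corners match to about 1 px: foot at (214,258) in the crop. I'll check the pitch numerically from the side edges.

```bash
python3 - <<'E'
from h import *
from scipy.optimize import least_squares
o=robot.get_obs();im=cv2.GaussianBlur(cv2.imread("pics/w5.png"),(0,0),1).astype(float).max(2)
obs=[]
for r in range(135,215,10):
    row=im[r];l=[c for c in range(320,235,-1) if row[c]>75 and row[c-1]>75 and row[c-3]>75 and row[c+5]<60]
    rr=[c for c in range(330,420) if row[c]>75 and row[c+3]>75 and row[c-5]<60]
    l=l[0] if l else None; rr=rr[-1] if 0 else (rr[0] if rr else None)
    print(r,l,rr,end="; ")
for r in(150,190):print(r,im[r,250:300].astype(int).tolist(),im[r,355:405].astype(int).tolist())
print(im[80:130,325].astype(int).tolist())
E
```

```text
135 277 376; 145 275 378; 155 274 380; 165 272 382; 175 270 384; 185 268 386; 195 266 388; 205 264 390; 150 [119, 119, 118, 118, 117, 117, 116, 116, 116, 116, 116, 117, 117, 117, 117, 117, 117, 117, 118, 118, 119, 119, 116, 106, 86, 60, 37, 25, 20, 20, 20, 20, 21, 21, 21, 23, 28, 37, 51, 61, 67, 69, 69, 69, 69, 69, 69, 69, 69, 69] [70, 69, 69, 69, 68, 69, 69, 68, 68, 67, 62, 52, 40, 28, 22, 20, 20, 20, 20, 20, 20, 22, 31, 61, 107, 156, 190, 208, 215, 216, 217, 217, 217, 217, 217, 217, 217, 217, 217, 216, 216, 216, 216, 217, 217, 217, 217, 217, 217, 217]
190 [194, 194, 194, 194, 193, 193, 193, 192, 192, 192, 192, 192, 192, 191, 185, 167, 135, 91, 51, 29, 21, 24, 33, 48, 67, 81, 89, 91, 92, 92, 92, 92, 92, 92, 92, 92, 92, 92, 92, 92, 92, 92, 92, 92, 92, 91, 91, 91, 91, 92] [92, 92, 92, 91, 92, 92, 92, 92, 92, 92, 92, 92, 92, 92, 92, 92, 92, 92, 92, 92, 92, 92, 91, 88, 81, 67, 48, 32, 24, 22, 29, 54, 98, 147, 185, 206, 214, 216, 217, 217, 217, 217, 217, 217, 217, 216, 213, 204, 186, 160]
[106, 124, 143, 158, 166, 169, 171, 172, 172, 172, 172, 171, 171, 172, 173, 178, 186, 197, 206, 212, 213, 210, 206, 197, 182, 163, 146, 139, 140, 147, 160, 180, 198, 210, 215, 216, 215, 208, 191, 155, 107, 63, 42, 44, 55, 65, 70, 72, 71, 69]
```

```bash
python3 - <<'E'
from h import *
from scipy.optimize import least_squares
o=robot.get_obs();im=cv2.GaussianBlur(cv2.imread("pics/w5.png"),(0,0),.7).astype(float).max(2)
g=np.load("grasp.npz");ph=float(g["ph"]);Rt=R.from_quat(o["tool_rot"]).as_matrix()
zt=np.array([np.sin(ph),0,-np.cos(ph)]);yt=np.array([0,1.,0]);rel=np.c_[np.cross(yt,zt),yt,zt];R0=Rt@rel
def cross(v,c,s):  # walk from c in dir s; half level crossing
    lo=min(v[c+s*k] for k in range(0,12)); hi=v[c+s*14]
    k=max(k for k in range(0,13) if v[c+s*k]<(lo+hi)/2); a,b=v[c+s*k],v[c+s*(k+1)]
    return c+s*(k+((lo+hi)/2-a)/(b-a))
D=[]
for r in range(135,212,4):
    t=(r-135)/70; D.append((r,cross(im[r],int(283-13*t),-1),cross(im[r],int(370+13*t),1)))
D=np.array(D);print(np.polyfit(D[:,0]-150,D[:,2]-D[:,1],1), np.std(np.polyval(np.polyfit(D[:,0]-150,D[:,2]-D[:,1],1),D[:,0]-150)-(D[:,2]-D[:,1])))
def res(p,full=True):
    dx,dz,pi=p; Rr=R0@R.from_euler("y",pi).as_matrix(); base=o["position"]+Rt@g["pos"]+R0@[dx,0,dz]
    # rotate about the grip point
    gp=np.array([0,0,.112]); X=lambda P:(np.array(P)-gp)@Rr.T+R0@gp+base
    L=w2pix("wrist",X([[-.012,-.032,.01],[-.012,-.032,.07]]),o);Q=w2pix("wrist",X([[-.012,.032,.01],[-.012,.032,.07]]),o)
    f=lambda A,r:A[0,0]+(A[1,0]-A[0,0])*(r-A[0,1])/(A[1,1]-A[0,1])
    w=np.array([f(Q,r)-f(L,r) for r in D[:,0]])-(D[:,2]-D[:,1])
    n=w2pix("wrist",X([[-.010,0,0]]),o)[0,1]-120
    return np.r_[w,n]
print("initial",res([0,0,0]).round(1))
r=least_squares(res,[0,0,0],x_scale=[.01,.01,.1]);print("dx,dz mm",r.x[:2]*1e3,"pitch deg",np.degrees(r.x[2]),r.fun.round(1))
r=least_squares(lambda p:res([*p,0]),[0,0]);print("dx,dz",r.x*1e3,r.fun.round(1))
E
```

```text
[  0.41004765 104.45074147] 0.11420422071807741
initial [2.2 2.4 2.4 2.4 2.5 2.8 2.6 2.8 2.6 2.5 2.5 2.7 2.7 2.6 2.8 2.7 2.7 2.7
 2.8 2.7 3.8]
dx,dz mm [  2.41017061 -10.65215883] pitch deg -0.29207079302064326 [-0.2 -0.  -0.1 -0.1 -0.   0.3  0.1  0.2  0.1 -0.1 -0.1  0.   0.  -0.
  0.1 -0.1 -0.1 -0.   0.  -0.1  0. ]
dx,dz [  2.63997418 -10.06892998] [-0.   0.1  0.   0.   0.1  0.4  0.2  0.3  0.1 -0.1 -0.1  0.  -0.  -0.1
  0.  -0.1 -0.2 -0.1 -0.1 -0.2  0. ]
```

The edge fit puts the terminal 2.5 mm further back in the grip than assumed, with negligible pitch error. I'll correct for that and descend.

```bash
python3 - <<'E'
from h import *
g=np.load("grasp.npz");ph=float(g["ph"])
zt=np.array([np.sin(ph),0,-np.cos(ph)]);yt=np.array([0,1.,0]);rel=np.c_[np.cross(yt,zt),yt,zt]
np.savez("grasp.npz",pos=g["pos"]+rel@[.0025,0,-.003],ph=ph)
goal(.075);goal(.03);goal(.01)
E
```

```text
tcp [ 0.5688 -0.269   0.1758] toolz [ 0.426 -0.025 -0.905]
dp mm [ 55.4  -2.2 110.1] rot [ 0.    -0.003  0.001]
tcp [ 0.5688 -0.269   0.1308] toolz [ 0.426 -0.025 -0.905]
dp mm [ 74.4  -2.1 150.8] rot [ 0.    -0.003  0.001]
tcp [ 0.5688 -0.269   0.1108] toolz [ 0.426 -0.025 -0.905]
dp mm [ 82.9  -2.1 168.9] rot [ 0.    -0.003  0.001]
```

```bash
python3 -m jog '{"dp":[[18,-2,35],[35,-2,70],[50,-2,98],[55,-2,110],[55,-2,110],[55,-2,110]],"delta_rot":[[0,0,0],[0,-0.003,0],[0,-0.003,0],[0,-0.003,0],[0,-0.003,0],[0,-0.003,0]],"gripper":[0,0,0,0,0,0]}' 40
python3 -c "
from h import *
print(robot.get_obs()['ft_force']);goal(.05);goal(.03);goal(.01)"
```

```text
time: 12.85
position: [0.5707, -0.2705, 0.1774]
tool_rot: [0.028, 0.975, -0.008, 0.22]
ft_force: [0.0, 0.2, -1.6]
grip_width: 0.0637
grip_force: 40.0
[ 0.03951637  0.1650678  -1.62349475]
tcp [ 0.5688 -0.269   0.1508] toolz [ 0.426 -0.025 -0.905]
dp mm [13.2  1.4 23.2] rot [-0.002  0.003  0.001]
tcp [ 0.5688 -0.269   0.1308] toolz [ 0.426 -0.025 -0.905]
dp mm [21.8  1.5 41.3] rot [-0.002  0.003  0.001]
tcp [ 0.5688 -0.269   0.1108] toolz [ 0.426 -0.025 -0.905]
dp mm [30.4  1.6 59.4] rot [-0.002  0.003  0.001]
```

```bash
python3 -m jog '{"dp":[[6,0.5,8],[9,0.5,15],[12,0.5,23],[12,0.5,23],[12,0.5,23]],"delta_rot":[[0,0,0],[0,0,0],[0,0,0],[0,0,0],[0,0,0]],"gripper":[0,0,0,0,0]}' 40
python3 -c "
from h import *
goal(.05)"
python3 -m jog '{"dp":[[0,0,0]],"delta_rot":[[0,0,0]],"gripper":[0]}' 40
python3 -c "
from h import *
goal(.05);goal(.03)"
```

```text
time: 13.35
position: [0.5683, -0.2693, 0.1493]
tool_rot: [0.028, 0.975, -0.006, 0.218]
ft_force: [0.9, -0.1, -3.1]
grip_width: 0.0637
grip_force: 40.0
tcp [ 0.5688 -0.269   0.1508] toolz [ 0.426 -0.025 -0.905]
dp mm [-1.   0.3 -1.1] rot [-0. -0. -0.]
time: 13.45
position: [0.5685, -0.2695, 0.1498]
tool_rot: [0.028, 0.975, -0.007, 0.219]
ft_force: [-0.2, -0.1, -1.5]
grip_width: 0.0637
grip_force: 40.0
tcp [ 0.5688 -0.269   0.1508] toolz [ 0.426 -0.025 -0.905]
dp mm [-0.6  0.5 -0.8] rot [-0.001  0.001  0.   ]
tcp [ 0.5688 -0.269   0.1308] toolz [ 0.426 -0.025 -0.905]
dp mm [ 8.   0.6 17.3] rot [-0.001  0.001  0.   ]
```

Foot is about 5 mm into the mouth with no contact force. Continuing in small steps.

```bash
python3 -m jog '{"dp":[[3,0.4,6],[5,0.4,12],[8,0.4,18],[8,0.4,18]],"delta_rot":[[0,0,0],[0,0,0],[0,0,0],[0,0,0]],"gripper":[0,0,0,0]}' 40
python3 -m jog '{"dp":[[2,0,4],[4,0,8],[4,0,8]],"delta_rot":[[0,0,0],[0,0,0],[0,0,0]],"gripper":[0,0,0]}' 40
python3 -m jog '{"dp":[[1,0,2],[2,0,4],[2,0,4]],"delta_rot":[[0,0,0],[0,0,0],[0,0,0]],"gripper":[0,0,0]}' 40
python3 -c "
from h import *
goal(.01)"
```

```text
time: 13.85
position: [0.5695, -0.2695, 0.1293]
tool_rot: [0.029, 0.975, -0.007, 0.219]
ft_force: [5.3, -0.9, -4.8]
grip_width: 0.0639
grip_force: 40.0
time: 14.15
position: [0.5693, -0.2696, 0.1208]
tool_rot: [0.029, 0.975, -0.007, 0.219]
ft_force: [5.8, -1.2, -6.0]
grip_width: 0.0638
grip_force: 40.0
time: 14.45
position: [0.5693, -0.2697, 0.1168]
tool_rot: [0.029, 0.975, -0.007, 0.219]
ft_force: [6.4, -0.9, -2.1]
grip_width: 0.064
grip_force: 40.0
tcp [ 0.5688 -0.269   0.1108] toolz [ 0.426 -0.025 -0.905]
dp mm [3.2 0.7 5.2] rot [-0.002  0.002 -0.001]
```

```bash
python3 -m jog '{"dp":[[-1.4,0,0.6],[-0.6,0,2.4],[-0.2,0,3.3],[-0.2,0,3.3]],"delta_rot":[[0,0,0],[0,0,0],[0,0,0],[0,0,0]],"gripper":[0,0,0,0]}' 40
python3 -m jog '{"dp":[[0.8,0,1.8],[0.8,0,1.8]],"delta_rot":[[0,0,0],[0,0,0]],"gripper":[0,0]}' 40
python3 -m jog '{"dp":[[0.8,0,1.8],[0.8,0,1.8]],"delta_rot":[[0,0,0],[0,0,0]],"gripper":[0,0]}' 40
```

```text
time: 14.85
position: [0.5698, -0.2688, 0.1132]
tool_rot: [0.028, 0.975, -0.006, 0.218]
ft_force: [3.0, 1.1, -3.0]
grip_width: 0.0635
grip_force: 40.0
time: 15.05
position: [0.5699, -0.2688, 0.1112]
tool_rot: [0.028, 0.975, -0.006, 0.218]
ft_force: [3.6, -0.1, -3.0]
grip_width: 0.0639
grip_force: 40.0
time: 15.25
position: [0.57, -0.2687, 0.1106]
tool_rot: [0.028, 0.975, -0.006, 0.219]
ft_force: [-0.3, 0.5, 4.9]
grip_width: 0.0636
grip_force: 40.0
```

```bash
python3 -m jog '{"dp":[[0.4,0,0.9],[0.4,0,0.9],[0.4,0,0.9]],"delta_rot":[[0,0,0],[0,0,0],[0,0,0]],"gripper":[0,0,0]}' 40
```

```text
time: 15.55
position: [0.5702, -0.2687, 0.1106]
tool_rot: [0.028, 0.975, -0.007, 0.219]
ft_force: [-2.1, 1.8, 12.1]
grip_width: 0.0638
grip_force: 40.0
```

Seated: TCP height stops at 0.1106 while the force rises. Release and back out along the tool axis.

```bash
python3 -m jog '{"dp":[[0,0,0],[0,0,0],[0,0,0],[0,0,0],[0,0,-20],[0,0,-60],[0,0,-105],[0,0,-150],[0,0,-160],[0,0,-160]],"delta_rot":[[0,0,0],[0,0,0],[0,0,0],[0,0,0],[0,0,0],[0,0,0],[0,0,0],[0,0,0],[0,0,0],[0,0,0]],"gripper":[0.7,0.9,1,1,1,1,1,1,1,1]}' 40
python3 - <<'E'
from h import *
o=robot.get_obs();im=robot.camera("wrist");cv2.imwrite("pics/w6.png",im[:,:,::-1])
d=np.load("dock.npy")
Rd=R.from_euler("z",d[2]).as_matrix();D=np.array([d[0],d[1],0])
print("seated top px", w2pix("wrist",(Rd@np.array([[-.012,-.032,.16],[-.012,.032,.16],[-.012,0,.061]]).T).T+D,o).round(0).tolist())
for n in("terminal","bar_knob"):print(n,robot.search_frame(n,"wrist"))
h=D+Rd@[-.032,.047,.067]
def knob(t):return h+Rd@[-.085*np.cos(t),-.085*np.sin(t),.030]
t=.373;print("knob px",w2pix("wrist",knob(t),o))
# tool: tilt 25deg, dock yaw, closing along dock y; grasp point 12mm below knob top -> tip
tl=np.radians(25);z=Rd@[np.sin(tl),0,-np.cos(tl)];y=Rd@[0,1,0];x=np.cross(y,z);M=np.c_[x,y,z];q=R.from_matrix(M).as_quat()
print("pre:");k=knob(t)-[0,0,.016];shift(k-.06*z,q);print("at:");shift(k,q)
for a in np.linspace(t,np.pi/2+.03,11):print(round(a,2),(M.T@(knob(a)-knob(t))*1e3).round(0).tolist())
E
```

```text
time: 16.55
position: [0.5024, -0.2657, 0.2554]
tool_rot: [0.028, 0.975, -0.008, 0.22]
ft_force: [0.5, 0.4, 0.2]
grip_width: 0.0869
grip_force: 0.0
seated top px [[287.0, 200.0], [368.0, 200.0], [328.0, 135.0]]
terminal [{'rect': [341.3, 25.0, 379.8, 117.7], 'score': 0.63}, {'rect': [286.7, 123.5, 367.7, 216.6], 'score': 0.57}]
bar_knob [{'rect': [341.0, 24.7, 378.5, 120.5], 'score': 0.6}]
knob px [[349.49667473  44.32692793]]
pre:
dp mm [116.   15.1  74.3] rot [ 0.002  0.002 -0.001]
at:
dp mm [116.1  15.  134.3] rot [ 0.002  0.002 -0.001]
0.37 [0.0, 0.0, 0.0]
0.5 [-4.0, -9.0, 2.0]
0.62 [-9.0, -18.0, 4.0]
0.74 [-15.0, -26.0, 7.0]
0.86 [-22.0, -34.0, 10.0]
0.99 [-29.0, -40.0, 14.0]
1.11 [-37.0, -45.0, 17.0]
1.23 [-46.0, -49.0, 22.0]
1.36 [-55.0, -52.0, 26.0]
1.48 [-65.0, -54.0, 30.0]
1.6 [-74.0, -54.0, 35.0]
```

The terminal is found at (287–368, 123–217), just where the seated pose predicts. Next, grip the knob.

```bash
python3 -m jog '{"dp":[[45,6,10],[85,12,30],[116,15,55],[116,15,75],[116,15,95],[116,15,115],[116,15,130],[116,15,134],[116,15,134],[116,15,134],[116,15,134],[116,15,134]],"delta_rot":[[0,0,0],[0,0,0],[0,0,0],[0,0,0],[0,0,0],[0,0,0],[0,0,0],[0,0,0],[0,0,0],[0,0,0],[0,0,0],[0,0,0]],"gripper":[0.05,0.05,0.05,0.05,0.05,0.05,0.05,0.05,-1,-1,-1,-1]}' 8
```

```text
time: 17.9
position: [0.4837, -0.2435, 0.1132]
tool_rot: [0.04, 0.982, -0.013, 0.182]
ft_force: [-0.2, -0.3, -0.4]
grip_width: 0.0216
grip_force: 0.0
```

```bash
python3 - <<'E'
from h import *
o=robot.get_obs();print(o["q"].round(3))
d=np.load("dock.npy");Rd=R.from_euler("z",d[2]).as_matrix();D=np.array([d[0],d[1],0]);h=D+Rd@[-.032,.047,.067]
k=h+Rd@[-.085*np.cos(.373),-.085*np.sin(.373),.014];print("k",k)
for deg in(0,5,10):
    tl=np.radians(deg);z=Rd@[np.sin(tl),0,-np.cos(tl)];y=Rd@[0,1,0];M=np.c_[np.cross(y,z),y,z]
    print(deg);shift(k-.05*z,R.from_matrix(M).as_quat());shift(k,R.from_matrix(M).as_quat())
E
```

```text
[-0.808  0.522  2.003  0.63   0.401 -2.854]
k [ 0.45477367 -0.24640529  0.081     ]
0
dp mm [ 20.3  -5.5 -26.8] rot [-0.015  0.366 -0.024]
dp mm [38.2 -5.  19.8] rot [-0.015  0.366 -0.024]
5
dp mm [ 24.4  -5.6 -28.2] rot [-0.016  0.279 -0.023]
dp mm [38.2 -5.  19.8] rot [-0.016  0.279 -0.023]
10
dp mm [ 28.7  -5.7 -29.2] rot [-0.017  0.191 -0.022]
dp mm [38.2 -5.  19.8] rot [-0.017  0.191 -0.022]
```

Joint 6 hit its limit because that tilt is awkward this close to the base. I'll back up to see what the reference pose is now.

```bash
python3 -m jog '{"dp":[[0,0,-30],[0,0,-60],[0,0,-60]],"delta_rot":[[0,0,0],[0,0,0],[0,0,0]],"gripper":[0.05,0.05,0.05]}' 8
python3 - <<'E'
from h import *
o=robot.get_obs();print(o["q"].round(3))
d=np.load("dock.npy");Rd=R.from_euler("z",d[2]).as_matrix();D=np.array([d[0],d[1],0]);h=D+Rd@[-.032,.047,.067]
k=h+Rd@[-.085*np.cos(.373),-.085*np.sin(.373),.022];print("k",k)
for deg in(5,):
    tl=np.radians(deg);z=Rd@[np.sin(tl),0,-np.cos(tl)];y=Rd@[0,1,0];M=np.c_[np.cross(y,z),y,z]
    print(deg);shift(k-.06*z,R.from_matrix(M).as_quat())
E
```

```text
time: 18.2
position: [0.4627, -0.242, 0.1719]
tool_rot: [0.04, 0.982, -0.015, 0.183]
ft_force: [0.4, -0.5, 0.1]
grip_width: 0.0382
grip_force: 0.0
[-0.842  0.383  2.002  0.495  0.528 -2.733]
k [ 0.45477367 -0.24640529  0.089     ]
5
dp mm [20.3 -4.8 17. ] rot [-0.02   0.282 -0.022]
```

```bash
python3 -m jog '{"dp":[[7,-2,6],[14,-3,12],[20,-5,17],[20,-5,17],[20,-5,17]],"delta_rot":[[-0.007,0.095,-0.007],[-0.014,0.19,-0.014],[-0.02,0.282,-0.022],[-0.02,0.282,-0.022],[-0.02,0.282,-0.022]],"gripper":[0.05,0.05,0.05,0.05,0.05]}' 8
python3 - <<'E'
from h import *
o=robot.get_obs();print(o["q"].round(3))
im=robot.camera("wrist");cv2.imwrite("pics/w7.png",im[:,:,::-1])
d=np.load("dock.npy");Rd=R.from_euler("z",d[2]).as_matrix();D=np.array([d[0],d[1],0]);h=D+Rd@[-.032,.047,.067]
K=lambda t:h+Rd@[-.085*np.cos(t),-.085*np.sin(t),.022]
print(robot.search_frame("bar_knob","wrist"),w2pix("wrist",K(.373)+[0,0,.008],o))
def M(deg):
    tl=np.radians(deg);z=Rd@[np.sin(tl),0,-np.cos(tl)];y=Rd@[0,1,0];return np.c_[np.cross(y,z),y,z]
shift(K(.373),R.from_matrix(M(5)).as_quat())
M0=M(5)
for i,a in enumerate(np.linspace(.373,np.pi/2+.02,12)):print(round(a,2),(M0.T@(K(a)-K(.373))*1e3).round(0).tolist())
E
```

```text
time: 18.7
position: [0.4496, -0.2445, 0.1452]
tool_rot: [0.028, 0.999, 0.002, 0.042]
ft_force: [-0.2, 0.5, 1.0]
grip_width: 0.0458
grip_force: 0.0
[-0.753  0.469  1.846  0.085  0.768 -2.326]
[{'rect': [311.4, 195.9, 356.1, 266.6], 'score': 0.96}] [[323.65243963 220.48709866]]
dp mm [-1.4 -2.1 56.7] rot [ 0.006 -0.004 -0.001]
0.37 [0.0, 0.0, 0.0]
0.48 [-4.0, -9.0, 0.0]
0.59 [-9.0, -17.0, 1.0]
0.71 [-14.0, -24.0, 1.0]
0.82 [-21.0, -31.0, 2.0]
0.93 [-28.0, -37.0, 2.0]
1.04 [-36.0, -42.0, 3.0]
1.15 [-44.0, -47.0, 4.0]
1.26 [-53.0, -50.0, 5.0]
1.37 [-62.0, -52.0, 5.0]
1.48 [-71.0, -54.0, 6.0]
1.59 [-81.0, -54.0, 7.0]
```

```bash
python3 -m jog '{"dp":[[-1,-2,20],[-1,-2,40],[-1,-2,52],[-1,-2,57],[-1,-2,57],[-1,-2,57],[-1,-2,57],[-1,-2,57],[-1,-2,57]],"delta_rot":[[0,0,0],[0,0,0],[0,0,0],[0,0,0],[0,0,0],[0,0,0],[0,0,0],[0,0,0],[0,0,0]],"gripper":[0.05,0.05,0.05,0.05,-1,-1,-1,-1,-1]}' 8
```

```text
time: 19.7
position: [0.4554, -0.2473, 0.0894]
tool_rot: [0.029, 0.999, 0.001, 0.042]
ft_force: [0.3, 0.0, 0.9]
grip_width: 0.0135
grip_force: 3.4
```

```bash
python3 -m jog '{"dp":[[-4,-9,0],[-9,-17,1],[-14,-24,1],[-21,-31,2],[-28,-37,2],[-36,-42,3],[-44,-47,4],[-53,-50,5],[-62,-52,5],[-71,-54,6],[-79,-54,7],[-79,-54,7]],"delta_rot":[[0,-0.015,0],[0,-0.03,0],[0,-0.045,0],[0,-0.06,0],[0,-0.075,0],[0,-0.09,0],[0,-0.105,0],[0,-0.12,0],[0,-0.135,0],[0,-0.15,0],[0,-0.16,0],[0,-0.16,0]],"gripper":[-1,-1,-1,-1,-1,-1,-1,-1,-1,-1,-1,-1]}' 8
python3 - <<'E'
from h import *
o=robot.get_obs();print(o["q"].round(3),o["ft_force"])
d=np.load("dock.npy");Rd=R.from_euler("z",d[2]).as_matrix();D=np.array([d[0],d[1],0])
v=Rd.T@(o["position"]-(D+Rd@[-.032,.047,.067]));print(v*1e3,np.arctan2(-v[1],-v[0]))
E
```

```text
time: 20.9
position: [0.5317, -0.3056, 0.0882]
tool_rot: [0.029, 0.992, -0.001, 0.122]
ft_force: [-0.5, 1.2, 3.4]
grip_width: 0.0135
grip_force: 8.0
[-0.788  0.637  1.742  0.295  0.603 -2.531] [-0.52284421  1.24111626  3.37570575]
[  1.07807383 -85.61583748  21.15505673] 1.5833876520325507
```

```bash
python3 -m jog '{"dp":[[-1.5,0,0],[-1.5,0,0],[-1.5,0,0]],"delta_rot":[[0,0,0],[0,0,0],[0,0,0]],"gripper":[-1,-1,-1]}' 8
python3 -m jog '{"dp":[[0,0,0],[0,0,0],[0,0,0],[0,0,-20],[0,0,-60],[0,0,-105],[20,0,-150],[40,0,-170],[40,0,-170],[40,0,-170]],"delta_rot":[[0,0,0],[0,0,0],[0,0,0],[0,0,0],[0,0,0],[0,0,0],[0,0,0],[0,0,0],[0,0,0],[0,0,0]],"gripper":[-0.3,-0.3,-0.3,-0.3,-0.3,-0.3,-0.3,-0.3,-0.3,-0.3]}' 8
python3 - <<'E'
from h import *
o=robot.get_obs();im=robot.camera("wrist")[:,:,::-1].copy();s=robot.camera("scene")[:,:,::-1]
d=np.load("dock.npy");Rd=R.from_euler("z",d[2]).as_matrix();D=np.array([d[0],d[1],0])
u=w2pix("wrist",(Rd@np.array([[-.032,-.038,.097],[-.032,.047,.075],[-.012,-.032,.16],[-.012,.032,.16],[.012,.032,.16],[.05,0,.0765]]).T).T+D,o);print(u.round(0).tolist())
for q in u: cv2.circle(im,tuple(int(t) for t in q),3,(0,0,255),1)
a=cv2.resize(im[0:400,120:520],(480,480));b=cv2.resize(s[120:260,150:250],(320,448))
m=np.zeros((480,800,3),np.uint8);m[:,:480]=a;m[:448,480:]=b;cv2.imwrite("pics/end.png",m)
E
```

```text
time: 21.2
position: [0.5319, -0.3055, 0.0882]
tool_rot: [0.029, 0.992, -0.001, 0.121]
ft_force: [-4.2, 0.7, 2.5]
grip_width: 0.0135
grip_force: 8.0
time: 22.2
position: [0.4533, -0.3024, 0.2445]
tool_rot: [0.029, 0.992, -0.002, 0.122]
ft_force: [0.0, 0.5, 0.4]
grip_width: 0.0306
grip_force: 0.0
[[328.0, 219.0], [411.0, 207.0], [336.0, 280.0], [412.0, 280.0], [408.0, 300.0], [361.0, 269.0]]
```

View pics/end.png

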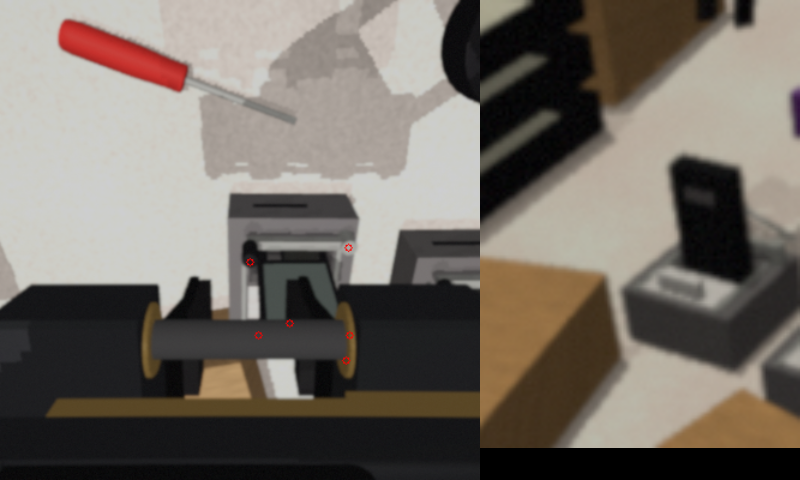

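The bar lies across the front with its knob at (250,250), on the predicted closed position, and it pushed back with 4 N at its stop. The terminal stands upright in the dock, with the shutter behind it still open and the screwdriver where it was. Handing in.

```bash
python3 -c "
from rig import robot
print(robot.hand_in())"
```

```text
the job is handed in; nothing more can be done
None
```

I handed the job in with the terminal seated upright in the empty dock, screen to the front, the shutter open, the bar closed at its stop and the gripper clear; on the way, joint 6 read -2.854 at its -2.85 limit, and the hand-in gave no verdict.

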